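# Seat a plug-in card in the test jig and hold its contact slide at the mark

### The arm

A 6-joint arm with a two-finger parallel gripper is mounted at the origin on the work surface. World frame = base frame: x ahead of the robot, y to its left, z up, the work surface at z = 0. Lengths are in m, angles in rad, forces in N, time in s.
With the tool pointing down it reaches from about 0.4 to 0.825 m from the base axis. Payload 7 kg.
Tool frame: the origin (TCP) lies between the finger pads; the fingertips stand 11 mm ahead of it and the grasp point (between the pads) lies 8 mm behind it (arm.tips_ahead is the distance from the TCP to the fingertips, in m); z points along the fingers, x is the direction in which the jaws open and shut, and the axes are right-handed (so a half turn about z gives the same grasp; the last joint's range is limited). The gripper opens to 88 mm and grips with 3 to 60 N. Pads are 19 mm wide; open, the fingers measure 130 mm over their backs; the gripper's body (78 mm by 193 mm) begins 47 mm behind the grasp point.
Start: joints at [1.496, 0.359, 0.012, 0, -1.224, -0.288], TCP at [0.24, 0.631, 0.238] pointing down, gripper open.
Joint ranges: [-3.07, 3.07], [-1.43, 2.12], [-1.02, 1.25], [-3.03, 1.67], [-3.05, -0], [-3.03, 3.03]. Speed limits (rad/s): [2.39, 2.39, 3.01, 3.14, 3.14, 3.14].

### API

Orientations are given as [roll, pitch, yaw] about the fixed x, y, z axes, in that order (R = Rz(yaw) Ry(pitch) Rx(roll)).
In Python, from station import arm, optics, finder gives the robot as it stands. The module is installed in compiled form; this text tells all that it offers.
- The arm moves only by the tool apply_moves, never from a script. Its argument "increments" is one flat list of numbers, 6 for each row, row after row: the shift along the world's x, y, z in m, then the turn, a rotation vector about the world's x, y, z in rad. In form: [tx, ty, tz, rx, ry, rz, tx, ty, tz, rx, ry, rz, ...]. A call has 1 to 20 rows; each row shifts and turns the pose as measured when the row begins; what a row does not reach is not made up. A row lasts 1/12 s, in which the tool goes at most 41.7 mm and 7.16 degrees, less where a joint would pass 70% of its speed; a pose out of reach is approached as far as the arm can. A call with a gripper value outside its range is refused whole. "hand" is the closure, from 0 (fully open) to 1 (shut), set as the call begins (left out, the last holds). The fingers move at their own pace and stop on an object; "force" is the grip in N (left out, the last holds). Time passes only in rows, so rows that do not move let the fingers close. It gives the time, the measured TCP pose, the force and the opening at its end, in the units of the state.
- arm.get_state(): the state, without advancing time (a new reading comes with each control period).
- optics.grab_frame(name): name is "scene" or "side" or "wrist"; returns the picture (480x640x3 uint8, red, green, blue); there is no depth.
- optics.camera_model(name): a dict with "fx", "fy", "cx", "cy" (pixels), "dist_coeffs" ([k1, k2, p1, p2, k3] as OpenCV has them; the pictures are not rectified), "world_to_cam" (4x4, takes a point from world to camera coordinates); the wrist camera has in their place "T_tool_cam" (4x4, takes a point from camera to tool coordinates, whose origin is the TCP and whose axes are the tool frame's). Camera axes: x right, y up, looking along -z (the intrinsics and any distortion apply to the point x, -y, -z); pixel columns grow to the right and rows downward; lengths in m; the calibration is good to about 2 mm. A picture is of the moment at which its call begins: read the wrist's pose just before it. camera_model takes no time and is no camera call.
- arm.job_done(): hands the job in, once; it reports no verdict.
Trained networks look in the newest picture that a camera, given by its name, has taken for a name from the list of things; names that differ only in an ending like _2 or _b are one class to them, and where a whole thing is asked for, a point or a joint stands for the part that bears it (a point fixed in the world has none). Each returns a list of dicts, best first, with "conf" (0 to 1); they miss things now and then, are a little off and sometimes report something else, mostly with a low value. They report only what shows in the picture. A call takes as long as a camera call. They do not tell look-alikes from the thing itself.
- finder.find_in(camera, name): "box" ([left, top, right, bottom] in pixels, round what is visible of it).
- finder.landmark_of(camera, name): "point" ([column, row] in pixels: a listed point, or the origin of a listed thing).
The state is a dict: "t": time; "q": joint angles; "qd": joint speeds; "joint_efforts": joint torques, N m; "eef_pos": TCP position; "ee_rot": TCP orientation; "force": force on the tool from outside, world axes, zero at the start; "moment": the same for the moment, N m; "width": finger opening in m.
Only numpy, scipy, OpenCV 4.12 (cv2) and the standard library are available. Lean on these libraries where they do the work, as an engineer would, in place of code of your own. Each camera call takes 0.05 s, during which the arm holds its last target. There are 200 camera calls.

### The job

On the radio bench, lift the shielded plug-in card out of its wooden rest, push it upright and fully home into the slot of the test jig (either way round) and let go of it. Then pull the jig's spring-return contact slide out by its upright fin until its pointer stands over the white mark plate, and keep it there: finish while still holding the slide at the mark with the gripper, the card still home. Leave the mug, the screwdriver and the handheld radio alone.

Things in the scene. Friction and masses are not known exactly. Their poses are not given: they have to be found in the camera images.
- card: shielded plug-in card: a plain aluminium slab 80 (its x) x 10 (its y, thickness) x 75 mm high (its z), about 160 g, with a row of brass contacts along the lower edge. Loose; it starts standing upright in the wooden rest. Origin at the centre of its underside, so the top edge is 75 mm above it; z up, x along its width.
- rest: wooden rest stand, fixed, 110 x 60 x 30 mm high; its origin is under its centre on the bench. Its slot runs along its x, 20 mm deep with its floor 10 mm above the bench, 2 mm of play all round the card; the card's upper 55 mm stand clear above it.
- jig: test jig, a fixed grey box 180 (x) x 200 (y) x 30 mm high, its origin under its centre on the bench, z up; it may stand turned, and on the left or the right of the rest. On top, at y = +45 mm, is a black socket block with the card slot; at y = -50 mm, parallel to it, is the track of the contact slide.
- slot_floor (a point): centre of the floor of the jig's card slot, 30 mm above the bench; axes as the jig's. The slot runs along x, 83 x 13 mm inside (1.5 mm of play on each side of the card) 24 mm deep, and above that a sheet-metal lip flares outwards at 45 degrees, 6 mm higher and 6 mm wider on every side, to the mouth 30 mm above this point (60 mm above the bench). The black block round it is 110 x 44 mm. A card fully home has its origin at this point and its upper 45 mm stand clear.
- contact_slide (a joint): travel of the contact slide in m, 0 at rest, growing as it is pulled along the jig's -x; it stops at 0.075. A spring always pulls it back: about 3 N at rest, 12 N more per 100 mm of travel, so 6 to 9 N at the mark; let go, it runs back to 0.
- fin_top (a point): top centre of the slide's upright black fin, the part to grip, 95 mm above the bench; moves with the slide, axes as the jig's. The fin is 30 mm (x) x 12 mm (y) x 52 mm high, standing on a low steel carriage 44 x 28 mm whose top is 43 mm above the bench. The fin's middle is 95 mm from the card slot's middle.
- pointer (a point): the pointer of the slide: a dark needle 2.5 mm wide (x) that sticks out from the carriage along the jig's -y just above the jig's top; this point lies near its end, 36 mm from the fin's middle in -y and at the same x as the fin's middle. Moves with the slide.
- mark_mid (a point): top centre of the mark: a white plate 10 mm wide (along the jig's x), 18 mm (y) and 4 mm thick, on the jig's grey top beside the track, by a row of fine dark scale lines, fixed for the run; axes as the jig's. It stands 25 to 50 mm along the jig's -x from the pointer at rest. The pointer is at the mark when it stands over the plate, best at its middle.
- mug: white mug, 76 mm across and 90 mm high, bystander; origin at the centre of its underside.
- screwdriver: screwdriver lying on the bench, bystander.
- handheld: black handheld radio lying on the bench, 58 x 110 x 34 mm with a 120 mm aerial, bystander; origin at the centre of its underside.
Not all that is in view belongs to the job. Of the things shaped like the card, the aluminium one is meant.

How it is judged:
By the outcome, as a careful person would: the job done as asked, in the order asked, and still so for the second after the job is handed in, while the arm keeps its last pose, push and grip.
It also fails if it takes over 53 s, if anything falls off the work surface, if the arm or the gripper's body presses on something with over 40 N, if the wrist force passes 120 N, or if a joint passes its speed limit or range.

## Working session

There is one attempt and no reset: what is moved stays moved. The work goes in short steps, Python scripts to look and compute and a tool call to move; the robot and the scene stay as the last step left them, time stands still between calls to the robot, and variables do not carry over. Pictures are saved under pics/ and viewed, about 8 in all and at most 12, crops included, and the job is handed in when it is done.

Besides the shell and the picture viewer there is one more tool, called after "Emit:" as name(argument=value, ...) on one line, values as JSON. apply_moves: Moves the arm, as the interface text tells. Its arguments: {"type":"object","properties":{"increments":{"type":"array"},"hand":{"type":"number"},"force":{"type":"number"}},"required":["increments"]}

```bash
mkdir -p pics; cat > h.py <<'E'
import numpy as np, cv2
from scipy.spatial.transform import Rotation as R
from station import arm, optics, finder
def cam(name):
    m=optics.camera_model(name)
    K=np.array([[m['fx'],0,m['cx']],[0,m['fy'],m['cy']],[0,0,1.]]);d=np.array(m['dist_coeffs'],float)
    if 'world_to_cam' in m: T=np.array(m['world_to_cam'])
    else:
        s=arm.get_state();W=np.eye(4);W[:3,:3]=R.from_euler('xyz',s['ee_rot']).as_matrix();W[:3,3]=s['eef_pos']
        T=np.linalg.inv(W@np.array(m['T_tool_cam']))
    return K,d,T
def proj(c,P):
    K,d,T=c;P=np.atleast_2d(P);p=P@T[:3,:3].T+T[:3,3]
    return cv2.projectPoints((p*[1,-1,-1]).reshape(-1,1,3),np.zeros(3),np.zeros(3),K,d)[0].reshape(-1,2)
def ray(c,uv):
    K,d,T=c;u=cv2.undistortPoints(np.array(uv,float).reshape(1,1,2),K,d).ravel()
    return -T[:3,:3].T@T[:3,3], T[:3,:3].T@np.array([u[0],-u[1],-1])
def onz(c,uv,z):
    o,v=ray(c,uv);return o+v*(z-o[2])/v[2]
def tri(rays):
    A=0;b=0
    for o,v in rays:
        v=v/np.linalg.norm(v);M=np.eye(3)-np.outer(v,v);A=A+M;b=b+M@o
    return np.linalg.solve(A,b)
def save(im,n): cv2.imwrite('pics/'+n,im[...,::-1])
E
cat > a.py <<'E'
from h import *
np.set_printoptions(precision=3,suppress=True)
for n in ('scene','side'):
    im=optics.grab_frame(n);save(im,n+'0.png');c=cam(n)
    print(n,'campos',-c[2][:3,:3].T@c[2][:3,3])
    for k in ('card','rest','jig','slot_floor','fin_top','pointer','mark_mid','mug','handheld','screwdriver'):
        z={'card':.01,'slot_floor':.03,'fin_top':.095,'pointer':.034,'mark_mid':.034}.get(k,0)
        for r in finder.landmark_of(n,k)[:3]: print(k,round(r['conf'],2),np.round(r['point']),onz(c,r['point'],z))
print(arm.get_state())
E
python3 a.py
```

```text
scene campos [1.393 0.016 1.042]
card 0.81 [244. 269.] [ 0.658 -0.184  0.01 ]
card 0.77 [293. 226.] [ 0.51  -0.057  0.01 ]
card 0.65 [201. 226.] [ 0.506 -0.323  0.01 ]
rest 0.72 [244. 223.] [ 0.486 -0.203  0.   ]
jig 0.57 [376. 239.] [0.554 0.175 0.   ]
slot_floor 0.67 [392. 232.] [0.556 0.217 0.03 ]
fin_top 0.61 [367. 230.] [0.602 0.14  0.095]
pointer 0.77 [350. 248.] [0.612 0.098 0.034]
mark_mid 0.61 [349. 235.] [0.567 0.099 0.034]
mug 0.61 [168. 262.] [ 0.623 -0.399  0.   ]
handheld 0.98 [298. 312.] [ 0.786 -0.041  0.   ]
handheld 0.25 [165. 264.] [ 0.63  -0.405  0.   ]
screwdriver 0.64 [477. 238.] [0.554 0.463 0.   ]
side campos [ 0.358 -0.678  0.853]
card 0.85 [329. 425.] [ 0.49  -0.325  0.01 ]
card 0.74 [296. 315.] [ 0.51  -0.074  0.01 ]
card 0.66 [377. 342.] [ 0.644 -0.194  0.01 ]
rest 0.97 [304. 367.] [ 0.488 -0.192  0.   ]
jig 0.73 [281. 236.] [0.552 0.174 0.   ]
jig 0.64 [255. 170.] [0.558 0.462 0.   ]
slot_floor 0.65 [274. 216.] [0.55  0.219 0.03 ]
slot_floor 0.34 [252. 168.] [0.545 0.432 0.03 ]
fin_top 0.92 [301. 212.] [0.596 0.138 0.095]
fin_top 0.2 [314. 240.] [0.593 0.
[... 186 characters left out ...]
   ]
mug 0.41 [306. 368.] [ 0.492 -0.195  0.   ]
mug 0.39 [254. 168.] [0.56  0.473 0.   ]
handheld 0.56 [406. 273.] [ 0.786 -0.041  0.   ]
handheld 0.43 [313. 240.] [0.621 0.133 0.   ]
screwdriver 0.67 [252. 167.] [0.555 0.479 0.   ]
screwdriver 0.63 [409. 274.] [ 0.791 -0.047  0.   ]
{'t': 1.1, 'q': array([ 1.496,  0.359,  0.012,  0.   , -1.224, -0.288]), 'qd': array([-0.   ,  0.   ,  0.001, -0.002,  0.001,  0.001]), 'joint_efforts': array([  0.   , -58.239,  29.331,   7.003,   0.012,  -0.   ]), 'eef_pos': array([0.24 , 0.631, 0.238]), 'ee_rot': array([ 3.142,  0.   , -1.934]), 'force': array([ 0.058, -0.586,  0.107]), 'moment': array([-0.019, -0.003, -0.037]), 'width': 0.08737817294004399}
```

```bash
python3 - <<'E'
import cv2
a=cv2.imread('pics/scene0.png')[180:350,130:530]
cv2.imwrite('pics/sc1.png',cv2.resize(a,(800,340),interpolation=cv2.INTER_CUBIC))
b=cv2.imread('pics/side0.png')[150:450,220:480]
cv2.imwrite('pics/sd1.png',cv2.resize(b,(520,600),interpolation=cv2.INTER_CUBIC))
E
```

```text
(no output)
```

View pics/sc1.png

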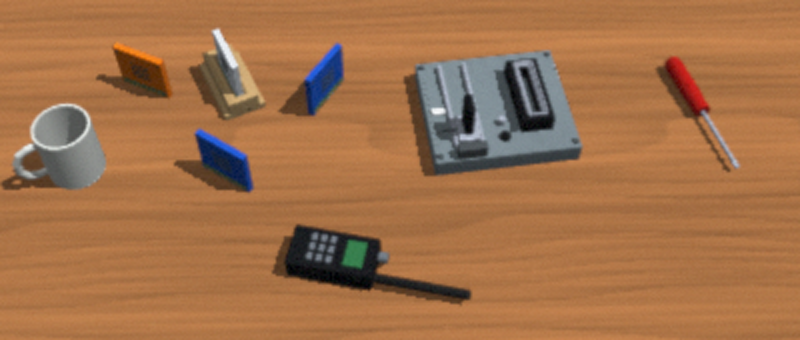

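View pics/sd1.png

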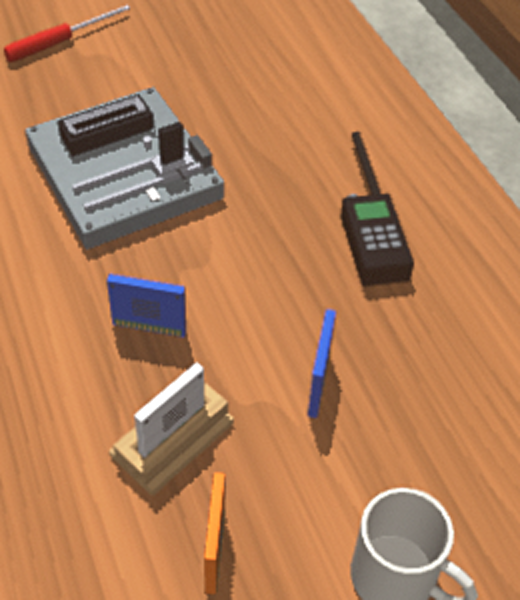

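```bash
python3 - <<'E'
from h import *
np.set_printoptions(precision=3,suppress=True)
print(np.array(optics.camera_model('wrist')['T_tool_cam']),optics.camera_model('wrist')['fx'])
c=cam('scene');print(onz(c,(130+215/2,180+31/2),.085),onz(c,(130+240/2,180+69/2),.085))
c=cam('side');print(onz(c,(220+139/2,150+413/2),.085),onz(c,(220+202/2,150+369/2),.085))
E
```

```text
[[ 1.     0.001 -0.     0.001]
 [ 0.001 -0.969 -0.248 -0.065]
 [-0.     0.248 -0.969 -0.147]
 [ 0.     0.     0.     1.   ]] 340.39100661915256
[ 0.459 -0.211  0.085] [ 0.531 -0.17   0.085]
[ 0.458 -0.211  0.085] [ 0.527 -0.186  0.085]
```

Emit:
apply_moves(increments=[0.02, -0.033, 0.01, 0, 0, 0.04, 0.02, -0.033, 0.01, 0, 0, 0.04, 0.02, -0.033, 0.01, 0, 0, 0.04, 0.02, -0.033, 0.01, 0, 0, 0.04, 0.02, -0.033, 0.01, 0, 0, 0.04, 0.02, -0.033, 0.01, 0, 0, 0.04, 0.02, -0.033, 0.01, 0, 0, 0.04, 0.02, -0.033, 0.01, 0, 0, 0.04, 0.02, -0.033, 0.0, 0, 0, 0.04, 0.02, -0.033, 0.0, 0, 0, 0.04, 0.02, -0.033, 0.0, 0, 0, 0.04, 0.02, -0.033, 0.0, 0, 0, 0.04, 0.02, -0.033, 0.0, 0, 0, 0, 0.02, -0.033, 0.0, 0, 0, 0, 0, 0, 0, 0, 0, 0])

```text
t: 2.35
eef_pos: [0.5256, 0.1471, 0.3216]
ee_rot: [-3.132, -0.0, -1.421]
force: [-0.4, 0.2, 0.7]
width: 0.0876
```

```bash
cat > w.py <<'E'
import sys
from h import *
np.set_printoptions(precision=4,suppress=True)
c=cam('wrist');im=optics.grab_frame('wrist');save(im,sys.argv[1]+'.png')
for k in sys.argv[2:]:
    k,z=k.split(':')
    for r in finder.landmark_of('wrist',k)[:2]: print(k,round(r['conf'],2),np.round(r['point'],1),onz(c,r['point'],float(z)))
E
python3 w.py w1 slot_floor:.03 fin_top:.095 pointer:.034 mark_mid:.034 jig:0
```

```text
slot_floor 0.88 [264.9 179.8] [0.5452 0.2258 0.03  ]
fin_top 0.74 [348.7 141.6] [0.6049 0.1317 0.095 ]
fin_top 0.47 [552.9 262.8] [ 0.5066 -0.1321  0.095 ]
pointer 0.57 [375.6 149.9] [0.6028 0.0928 0.034 ]
mark_mid 0.42 [366.9 181.4] [0.5627 0.0967 0.034 ]
jig 0.58 [303.5 180.2] [0.5494 0.1781 0.    ]
```

View pics/w1.png

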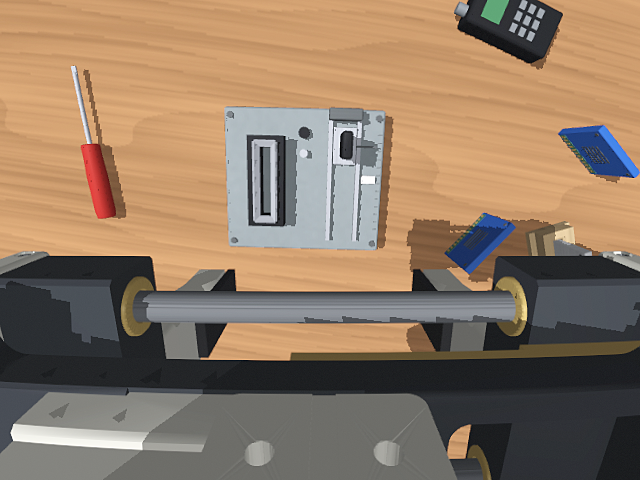

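```bash
python3 - <<'E'
import cv2
a=cv2.imread('pics/w1.png')[100:255,215:395]
cv2.imwrite('pics/w1c.png',cv2.resize(a,(696,600),interpolation=cv2.INTER_CUBIC))
E
```

```text
(no output)
```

View pics/w1c.png

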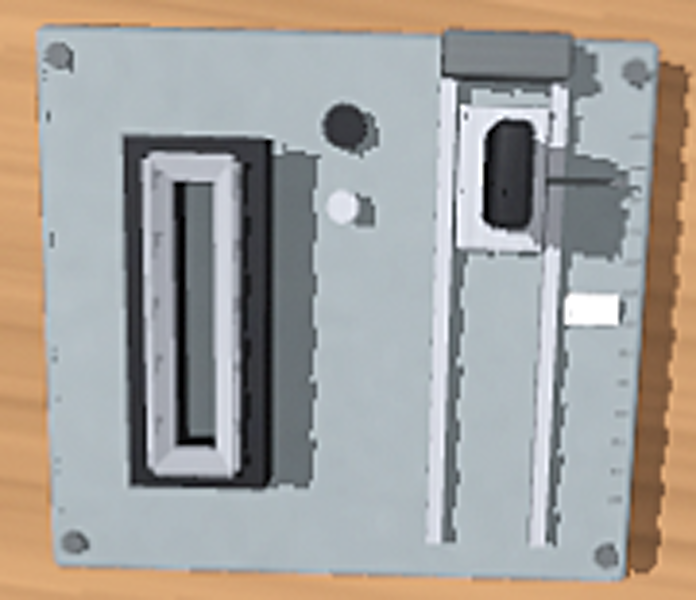

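```bash
cat > fit.py <<'E'
from h import *
from scipy.optimize import least_squares
np.set_printoptions(precision=4,suppress=True)
c=cam('wrist')
P=np.array([[90,100,30],[90,-100,30],[-90,-100,30],[-90,100,30],[47.5,57.5,60],[47.5,32.5,60],[-47.5,32.5,60],[-47.5,57.5,60],[41.5,51.5,54],[41.5,38.5,54],[-41.5,38.5,54],[-41.5,51.5,54]])/1e3
U=np.array([[38,26],[660,42],[625,580],[55,566],[143,152],[240,152],[238,478],[148,478],[173,181],[215,181],[213,444],[177,445]])/3.87+[215,100]
def W(p,P): return R.from_euler('z',p[2]).apply(P)+[p[0],p[1],p[3] if len(p)>3 else 0]
for n in (3,4):
    r=least_squares(lambda p:(proj(c,W(p,P))-U).ravel(),[.55,.18,.1,0][:n],loss='soft_l1')
    print(r.x,np.round(r.fun.reshape(-1,2),1).tolist())
p=r.x;p=least_squares(lambda p:(proj(c,W(p,P))-U).ravel(),[.55,.18,.1],loss='soft_l1').x
print('slot',W(p,np.array([[0,.045,.03]])))
for n,u,z in(('mark',(592,310),.034),('fin',(507,172),.095),('ptr',(580,181),.036)):
    w=onz(c,np.array(u)/3.87+[215,100],z); print(n,w,R.from_euler('z',-p[2]).apply(w-[p[0],p[1],0]))
s=arm.get_state();print(s['q'],s['ee_rot'],s['eef_pos'])
E
python3 fit.py
```

```text
[0.548  0.1829 0.1253] [[-1.1, -1.1], [0.6, -0.7], [0.4, 1.0], [-0.8, 0.4], [1.6, 1.7], [-2.1, 2.2], [-1.4, -2.2], [1.6, -2.7], [-0.0, -0.3], [0.0, -0.1], [0.9, 0.8], [-0.2, 0.3]]
[ 0.5478  0.1831  0.1258 -0.0023] [[-0.8, -0.7], [0.1, -0.5], [0.0, 0.6], [-0.5, 0.1], [1.8, 1.9], [-2.0, 2.3], [-1.3, -2.4], [1.8, -3.0], [0.1, -0.2], [0.1, 0.1], [1.0, 0.6], [-0.1, 0.1]]
slot [[0.5424 0.2275 0.03  ]]
mark [0.5622 0.1022 0.034 ] [ 0.004  -0.0818  0.034 ]
fin [0.5991 0.1407 0.095 ] [ 0.0454 -0.0483  0.095 ]
ptr [0.6021 0.1137 0.036 ] [ 0.045  -0.0754  0.036 ]
[ 0.6467  0.0929 -0.1466  0.0037 -1.3223  1.0788] [-3.132   0.0011 -1.4152] [0.5231 0.153  0.3215]
```

Emit:
apply_moves(increments=[0, -0.038, 0, 0, 0, 0.03, 0, -0.038, 0, 0, 0, 0.03, 0, -0.038, 0, 0, 0, 0.03, 0, -0.038, 0, 0, 0, 0.03, -0.003, -0.038, 0, 0, 0, 0.03, -0.003, -0.038, 0, 0, 0, 0.03, -0.004, -0.038, 0, 0, 0, 0.03, -0.005, -0.038, 0, 0, 0, 0.03, -0.005, -0.038, 0, 0, 0, 0.03, -0.005, -0.005, 0, -0.01, 0, 0, 0, 0, 0, 0, 0, 0])

```text
t: 3.57
eef_pos: [0.4951, -0.1918, 0.322]
ee_rot: [-3.134, -0.009, -1.1]
force: [0.9, 1.2, -0.1]
width: 0.0877
```

View pics/w2c.png

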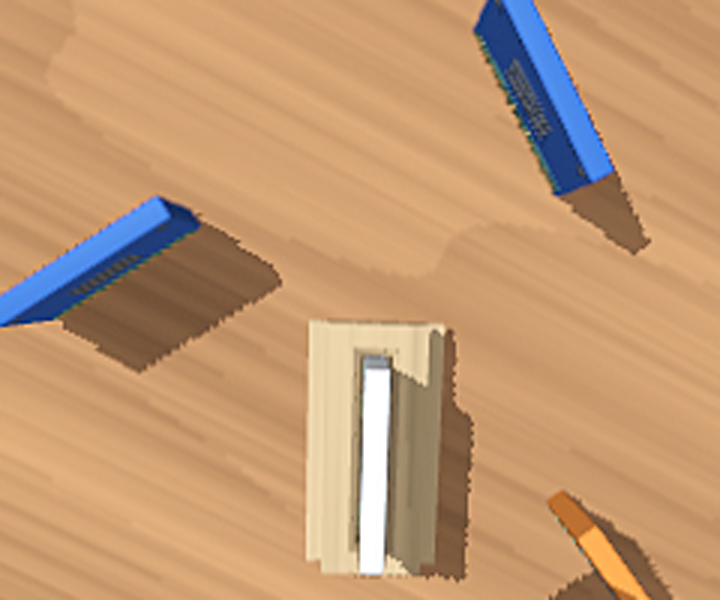

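The slab in the wooden rest (full-frame ~325,215) is silver/white aluminium. The blue ones (~245,135 and ~385,90) and the orange one (~400,240) stand outside the rest, so they are decoys.

```bash
python3 - <<'E'
from h import *
np.set_printoptions(precision=4,suppress=True)
c=cam('wrist');c=(c[0],c[1],np.load('w2.npy'))
w=[onz(c,np.array(u)/3+[200,60],.085) for u in((366,369),(391,370),(384,576),(359,575))]
f=(w[0]+w[1])/2;n=(w[2]+w[3])/2;d=f-n
print(w,f,n,(f+n)/2,np.linalg.norm(d),np.arctan2(d[1],d[0]))
w=[onz(c,np.array(u)/3+[200,60],.03) for u in((308,320),(444,325),(435,576),(308,560))]
print(w, np.mean(w,0))
s=arm.get_state();print(s['eef_pos'],s['ee_rot'])
E
```

```text
[array([ 0.5229, -0.177 ,  0.085 ]), array([ 0.5268, -0.1855,  0.085 ]), array([ 0.4542, -0.2198,  0.085 ]), array([ 0.4501, -0.2109,  0.085 ])] [ 0.5249 -0.1813  0.085 ] [ 0.4521 -0.2153  0.085 ] [ 0.4885 -0.1983  0.085 ] 0.08031712380229293 0.4379996478714408
[array([ 0.5261, -0.1481,  0.03  ]), array([ 0.5503, -0.2004,  0.03  ]), array([ 0.4505, -0.2487,  0.03  ]), array([ 0.4315, -0.1945,  0.03  ])] [ 0.4896 -0.1979  0.03  ]
[ 0.4963 -0.1895  0.3219] [-3.1339 -0.008  -1.097 ]
```

Emit:
apply_moves(hand=0.5, force=40, increments=[-0.004, -0.004, -0.03, 0.0036, 0.0105, -0.036, -0.004, -0.0045, -0.04, 0, 0, 0, 0, 0, -0.04, 0, 0, 0, 0, 0, -0.04, 0, 0, 0, 0, 0, -0.03, 0, 0, 0, 0, 0, -0.02, 0, 0, 0, 0, 0, -0.01, 0, 0, 0, 0, 0, 0, 0, 0, 0, 0, 0, 0, 0, 0, 0])

```text
t: 4.52
eef_pos: [0.4931, -0.1844, 0.1072]
ee_rot: [-3.133, -0.004, -1.115]
force: [1.0, -0.3, 0.1]
width: 0.0446
```

```bash
cat > go.py <<'E'
import sys
from h import *
np.set_printoptions(precision=4,suppress=True)
x,y,z,yaw=map(float,sys.argv[1:5]);s=arm.get_state()
Rn=R.from_euler('xyz',s['ee_rot']);Rd=R.from_euler('xyz',[np.pi,0,yaw])
print('t',s['t'],'pos',s['eef_pos'],'rot',s['ee_rot'],'d',np.array([x,y,z])-s['eef_pos'],'rv',(Rd*Rn.inv()).as_rotvec(),'F',s['force'],'w',s['width'],'q6',s['q'][5])
E
python3 go.py .4885 -.198 .061 -1.133
```

```text
t 4.5167 pos [ 0.4931 -0.1844  0.1072] rot [-3.1332 -0.0038 -1.1149] d [-0.0046 -0.0136 -0.0462] rv [-0.0002  0.0092 -0.0181] F [ 1.0225 -0.2898  0.1248] w 0.044617176157242595 q6 2.0119164612451863
```

Emit:
apply_moves(increments=[-0.0046, -0.0136, 0, 0, 0.009, -0.018, -0.001, -0.003, 0, 0, 0, 0, 0, 0, 0, 0, 0, 0])

```text
t: 4.77
eef_pos: [0.4903, -0.1988, 0.1098]
ee_rot: [-3.139, -0.002, -1.128]
force: [-0.4, 0.5, 0.2]
width: 0.044
```

```bash
python3 go.py .4885 -.198 .061 -1.133; python3 w.py w3 card:.01
```

```text
t 4.7667 pos [ 0.4903 -0.1988  0.1098] rot [-3.1385 -0.0016 -1.1282] d [-0.0018  0.0008 -0.0488] rv [ 0.0001  0.0034 -0.0048] F [-0.3693  0.4939  0.1842] w 0.044042467735443756 q6 2.027485223221137
[ 0.4904 -0.1987  0.1098] [-3.1381 -0.0018 -1.1282]
card 0.67 [165.3 136.6] [ 0.511  -0.0647  0.01  ]
card 0.58 [324.  243.4] [ 0.4881 -0.2002  0.01  ]
```

View pics/w3.png

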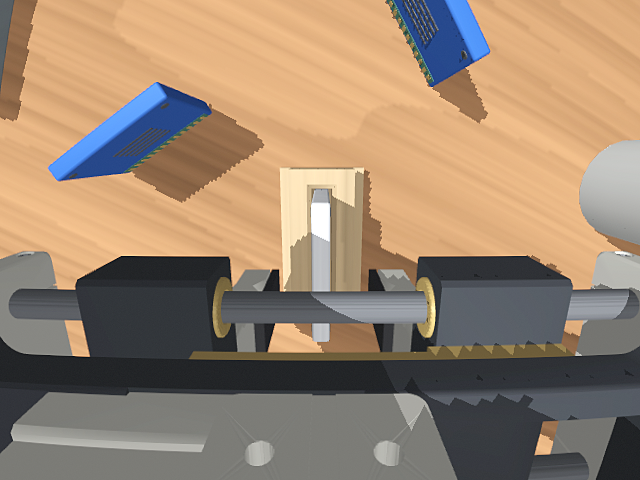

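Card (edge at column ~320) lies centred between the fingers (279–369), aligned. Descending and gripping.

Emit:
apply_moves(increments=[-0.0015, 0.0005, -0.02, 0, 0.003, -0.005, 0, 0, -0.018, 0, 0, 0, 0, 0, -0.01, 0, 0, 0, 0, 0, -0.002, 0, 0, 0])

```text
t: 5.25
eef_pos: [0.4916, -0.1971, 0.0617]
ee_rot: [-3.133, -0.004, -1.132]
force: [-1.0, -0.2, -0.2]
width: 0.044
```

Emit:
apply_moves(hand=1, force=45, increments=[0, 0, 0, 0, 0, 0, 0, 0, 0, 0, 0, 0, 0, 0, 0, 0, 0, 0, 0, 0, 0, 0, 0, 0, 0, 0, 0, 0, 0, 0])

```text
t: 5.67
eef_pos: [0.493, -0.1967, 0.064]
ee_rot: [-3.131, -0.006, -1.131]
force: [0.7, -0.4, -0.5]
width: 0.0158
```

```bash
python3 go.py .4885 -.198 .061 -1.133
```

```text
t 5.6667 pos [ 0.493  -0.1967  0.064 ] rot [-3.1312 -0.0058 -1.1308] d [-0.0045 -0.0013 -0.003 ] rv [ 0.0009  0.0119 -0.0022] F [ 0.6614 -0.3663 -0.5018] w 0.01581134975172454 q6 2.0193410320824543
```

Emit:
apply_moves(increments=[-0.0045, -0.0013, -0.003, 0.0009, 0.012, -0.002, -0.001, 0, -0.001, 0, 0.002, 0, -0.0005, 0, -0.0005, 0, 0.002, 0, -0.0005, 0, -0.0005, 0, 0.002, 0])

```text
t: 6.0
eef_pos: [0.49, -0.198, 0.0624]
ee_rot: [-3.141, -0.001, -1.132]
force: [1.3, 0.4, 4.7]
width: 0.0099
```

```bash
python3 go.py .4885 -.198 .061 -1.133
```

```text
t 6.0 pos [ 0.49   -0.198   0.0624] rot [-3.1407 -0.0008 -1.1318] d [-0.0015 -0.     -0.0014] rv [ 0.0003  0.0012 -0.0012] F [1.2912 0.3831 4.74  ] w 0.009927581803019442 q6 2.0218359102655596
```

Emit:
apply_moves(increments=[0, 0, 0.02, 0, 0, 0, 0, 0, 0.035, 0, 0, 0, 0, 0, 0.04, 0, 0, 0, 0, 0, 0.04, 0, 0, 0, 0.001, 0.02, 0.03, 0, 0, -0.02, 0.003, 0.036, 0.02, 0, 0, -0.035, 0.003, 0.036, 0.01, 0, 0, -0.035, 0.004, 0.036, 0, 0, 0, -0.035, 0.004, 0.036, 0, 0, 0, -0.035, 0.005, 0.036, 0, 0, 0, -0.035, 0.005, 0.036, 0, 0, 0, -0.035, 0.005, 0.036, 0, 0, 0, -0.035, 0.005, 0.03, 0, 0, 0, -0.03, 0.004, 0.015, 0, 0, 0, -0.01, 0, 0.005, 0, 0, 0, 0, 0, 0, 0, 0, 0, 0])

```text
t: 7.33
eef_pos: [0.5142, 0.1366, 0.2583]
ee_rot: [3.12, 0.01, -1.462]
force: [-0.4, -0.3, -1.6]
width: 0.0094
```

```bash
python3 w.py w4 slot_floor:.03 fin_top:.095 pointer:.034 mark_mid:.034 jig:0;python3 go.py .545 .2215 .15 -1.445
python3 - <<'E'
import cv2
a=cv2.imread('pics/w4.png')[0:360,100:580]
cv2.imwrite('pics/w4c.png',cv2.resize(a,(800,600),interpolation=cv2.INTER_CUBIC))
E
```

```text
[0.5142 0.1352 0.2585] [ 3.1202  0.01   -1.4631]
slot_floor 0.57 [249.8 169.9] [0.5444 0.2221 0.03  ]
slot_floor 0.39 [ 56.1 137. ] [0.5599 0.4417 0.03  ]
fin_top 0.87 [341.9 118.4] [0.6036 0.1311 0.095 ]
pointer 0.94 [373.1 122.8] [0.607  0.0962 0.034 ]
mark_mid 0.46 [371.4 165. ] [0.5639 0.0919 0.034 ]
jig 0.95 [294.4 167.2] [0.55   0.1765 0.    ]
jig 0.72 [ 52.4 134.1] [0.5611 0.4704 0.    ]
t 7.6833 pos [0.5147 0.1346 0.2594] rot [ 3.1222  0.0108 -1.465 ] d [ 0.0303  0.0869 -0.1094] rv [-0.0085 -0.0205  0.0198] F [ 0.0335  0.2888 -1.3871] w 0.009669524456070411 q6 1.0731608452262387
```

View pics/w4c.png

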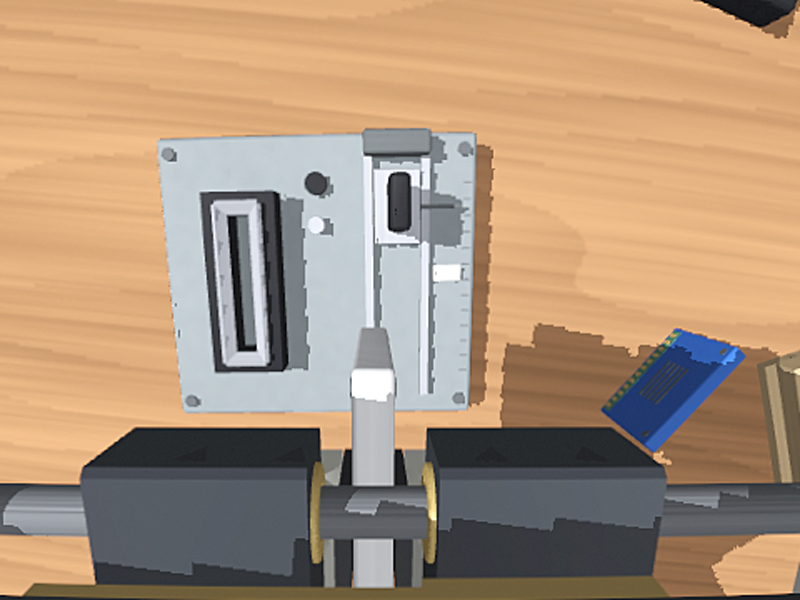

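```bash
cat > fit2.py <<'E'
from h import *
from scipy.optimize import least_squares
np.set_printoptions(precision=4,suppress=True)
c=cam('wrist');c=(c[0],c[1],np.load('w4.npy'))
P=np.array([[90,100,30],[90,-100,30],[-90,-100,30],[-90,100,30],[47.5,57.5,60],[47.5,32.5,60],[-47.5,32.5,60],[-47.5,57.5,60]])/1e3
px=lambda U:np.array(U)/(5/3)+[100,0]
U=px([[158,140],[477,133],[468,409],[183,412],[212,199],[265,199],[271,365],[224,368]])
W=lambda p,P:R.from_euler('z',p[2]).apply(P)+[p[0],p[1],0]
r=least_squares(lambda p:(proj(c,W(p,P))-U).ravel(),[.55,.18,.1],loss='soft_l1');p=r.x
print(p,np.round(r.fun.reshape(-1,2),1).tolist())
print('slot',W(p,np.array([[0,.045,.03]])),'yaw',p[2]-np.pi/2)
for n,u,z in(('mark',(448,272.5),.034),('fin',(399,173+28),.095),('ptr',(440,205),.036)):
    w=onz(c,px(u),z); print(n,w,R.from_euler('z',-p[2]).apply(w-[p[0],p[1],0]))
# card in tool frame: far top corners
Tt=np.linalg.inv(np.array(optics.camera_model('wrist')['T_tool_cam']));ct=(c[0],c[1],Tt)
for u,z in(((352,371),-.0226),((394,371),-.0226),((374,328),.0524),((388,328),.0524)): print('card',onz(ct,px(u),z))
E
python3 fit2.py
```

```text
[0.5507 0.1761 0.1169] [[-1.2, -1.6], [1.1, -0.8], [1.0, 1.8], [-0.5, 1.1], [1.6, 2.9], [-4.7, 2.4], [-2.8, -1.5], [1.5, -3.1]]
slot [[0.5455 0.2207 0.03  ]] yaw -1.4538970957922281
mark [0.5652 0.0949 0.034 ] [ 0.0049 -0.0823  0.034 ]
fin [0.6015 0.133  0.095 ] [ 0.0454 -0.0487  0.095 ]
ptr [0.6056 0.1058 0.036 ] [ 0.0463 -0.0762  0.036 ]
card [-0.0045 -0.0387 -0.0226]
card [ 0.005  -0.0387 -0.0226]
card [ 0.0007 -0.0383  0.0524]
card [ 0.0056 -0.0383  0.0524]
```

Emit:
apply_moves(increments=[0.01, 0.03, -0.01, -0.004, -0.01, 0.007, 0.011, 0.03, -0.025, -0.004, -0.01, 0.007, 0.008, 0.02, -0.03, 0, 0, 0, 0.003, 0.007, -0.02, 0, 0, 0, 0, 0, -0.005, 0, 0, 0])

```text
t: 8.1
eef_pos: [0.5504, 0.2216, 0.1718]
ee_rot: [-3.13, 0.005, -1.457]
force: [-0.5, -0.7, -3.0]
width: 0.01
```

```bash
python3 go.py .5465 .2214 .165 -1.451
```

```text
t 8.1 pos [0.5504 0.2216 0.1718] rot [-3.1304  0.0052 -1.4565] d [-0.0039 -0.0002 -0.0068] rv [-0.0065  0.0105  0.0055] F [-0.5261 -0.7173 -2.9729] w 0.01001718861430401 q6 0.9705738607029091
```

Emit:
apply_moves(increments=[-0.004, 0, -0.01, -0.006, 0.01, 0.005, -0.001, 0, -0.01, -0.001, 0.002, 0.001, -0.001, 0, -0.01, 0, 0.001, 0, -0.0005, 0, -0.01, 0, 0.001, 0, 0, 0, -0.003, 0, 0, 0])

```text
t: 8.52
eef_pos: [0.5435, 0.2188, 0.1267]
ee_rot: [3.137, -0.001, -1.452]
force: [-1.0, -1.0, -1.4]
width: 0.0098
```

```bash
python3 go.py .5465 .2214 .125 -1.451; python3 w.py w5; python3 - <<'E'
from h import *
a=optics.grab_frame('scene')[195:275,330:450];b=optics.grab_frame('side')[160:270,220:350]
w=cv2.imread('pics/w5.png')[100:330,200:440]
save(np.hstack([cv2.resize(a,(400,267),interpolation=2),cv2.resize(b,(400,338),interpolation=2)[:267]]),'t.png')
t=cv2.imread('pics/t.png');w=cv2.resize(w,(348,333),interpolation=2);w=cv2.copyMakeBorder(w,0,0,0,452,0);cv2.imwrite('pics/m5.png',np.vstack([t,w]))
E
```

```text
t 8.5167 pos [0.5435 0.2188 0.1267] rot [ 3.1371 -0.0007 -1.4521] d [ 0.003   0.0026 -0.0017] rv [ 0.0012 -0.0043  0.0011] F [-0.9593 -1.01   -1.368 ] w 0.009786307959736435 q6 0.9758584153294662
[0.5439 0.2191 0.1277] [ 3.1379 -0.0007 -1.4518]
```

View pics/m5.png

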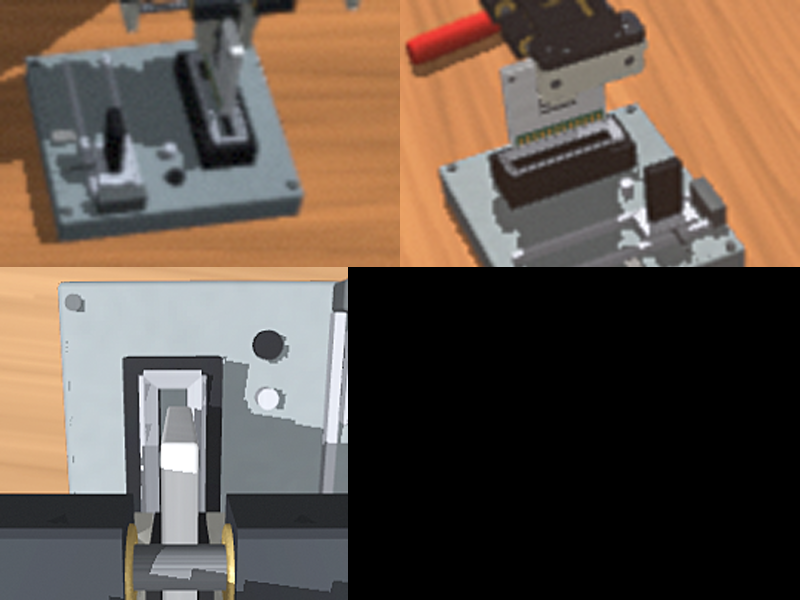

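Card hangs over the slot (wrist crop: card foot ~179, slot centre ~173, ≈2.5 mm short in y, which agrees with the pose error). Correcting and descending.

Emit:
apply_moves(increments=[0.003, 0.0025, -0.003, 0.001, -0.004, 0.001, 0.0005, 0.0005, -0.008, 0, 0, 0, 0, 0, -0.008, 0, 0, 0])

```text
t: 8.97
eef_pos: [0.5505, 0.2243, 0.1123]
ee_rot: [-3.133, 0.004, -1.45]
force: [-0.4, -0.5, -1.6]
width: 0.0101
```

```bash
python3 go.py .5465 .2214 .0824 -1.451
```

```text
t 8.9667 pos [0.5505 0.2243 0.1123] rot [-3.1327  0.0041 -1.4498] d [-0.004  -0.0029 -0.0299] rv [-0.0051  0.0083 -0.0012] F [-0.3648 -0.4791 -1.6165] w 0.010120734741130503 q6 0.9739764847642387
```

Emit:
apply_moves(increments=[-0.003, -0.0022, -0.001, -0.004, 0.006, -0.001, 0, 0, 0, 0, 0, 0])

```text
t: 9.13
eef_pos: [0.5465, 0.2215, 0.1091]
ee_rot: [3.141, -0.001, -1.451]
force: [-0.2, -0.2, -2.3]
width: 0.0099
```

```bash
python3 go.py .5465 .2214 .0824 -1.451
```

```text
t 9.1333 pos [0.5465 0.2215 0.1091] rot [ 3.1411 -0.0006 -1.4512] d [ 0.     -0.0001 -0.0267] rv [ 0.0006 -0.0004  0.0002] F [-0.1792 -0.1993 -2.2818] w 0.00987962486508021 q6 0.9736790579324723
```

Spot on. Push down gently.

Emit:
apply_moves(increments=[0, 0, -0.005, 0, 0, 0, 0, 0, -0.005, 0, 0, 0, 0, 0, -0.005, 0, 0, 0])

```text
t: 9.38
eef_pos: [0.5468, 0.2218, 0.0936]
ee_rot: [-3.141, -0.0, -1.451]
force: [-0.7, 0.1, -2.1]
width: 0.0099
```

```bash
python3 go.py .5465 .2214 .0824 -1.451
```

```text
t 9.3833 pos [0.5468 0.2218 0.0936] rot [-3.1411 -0.0002 -1.4508] d [-0.0003 -0.0004 -0.0112] rv [ 0.0001  0.0005 -0.0002] F [-0.7421  0.1471 -2.1475] w 0.009939458774688856 q6 0.9737154982567497
```

Emit:
apply_moves(increments=[0, 0, -0.005, 0, 0, 0, 0, 0, -0.004, 0, 0, 0, 0, 0, -0.003, 0, 0, 0, 0, 0, -0.003, 0, 0, 0])

```text
t: 9.72
eef_pos: [0.5467, 0.2218, 0.0823]
ee_rot: [-3.14, -0.002, -1.448]
force: [-18.8, -2.2, 39.0]
width: 0.0096
```

```bash
python3 go.py .5465 .2214 .0824 -1.451
```

```text
t 9.7167 pos [0.5467 0.2218 0.0823] rot [-3.1404 -0.0017 -1.4483] d [-0.0002 -0.0004  0.0001] rv [ 0.0015  0.0014 -0.0027] F [-18.7753  -2.1504  38.9518] w 0.009579739578427398 q6 0.9735983376734699
```

Emit:
apply_moves(increments=[0, 0, 0, 0, 0, 0, 0, 0, -0.0015, 0, 0, 0])

```text
t: 9.88
eef_pos: [0.5471, 0.2224, 0.0828]
ee_rot: [-3.138, -0.0, -1.447]
force: [-0.3, -0.0, -2.1]
width: 0.0095
```

Emit:
apply_moves(hand=0.5, increments=[0, 0, 0, 0, 0, 0, 0, 0, 0, 0, 0, 0, 0, 0, 0, 0, 0, 0, 0, 0, 0, 0, 0, 0])

```text
t: 10.22
eef_pos: [0.5476, 0.2226, 0.082]
ee_rot: [-3.137, -0.0, -1.447]
force: [0.2, -1.0, -0.4]
width: 0.0306
```

```bash
python3 go.py .5465 .2214 .0824 -1.451
```

```text
t 10.2167 pos [0.5476 0.2226 0.082 ] rot [-3.1373 -0.0004 -1.4472] d [-0.0011 -0.0012  0.0004] rv [-0.0001  0.0043 -0.0038] F [ 0.2093 -0.9984 -0.4262] w 0.030572159103183515 q6 0.9735863577881114
```

Emit:
apply_moves(increments=[-0.0005, -0.0005, 0.01, 0, 0.003, -0.003, 0, 0, 0.02, 0, 0, 0, 0, 0, 0.035, 0, 0, 0, 0, 0, 0.035, 0, 0, 0, 0.012, -0.02, 0.01, 0, 0, 0, 0.016, -0.03, 0, 0, 0, 0, 0.016, -0.027, 0, 0, 0, 0, 0.007, -0.01, 0, 0, 0, 0, 0, 0, 0, 0, 0, 0])

```text
t: 10.97
eef_pos: [0.5992, 0.1315, 0.1952]
ee_rot: [3.141, -0.004, -1.447]
force: [0.3, 0.1, -0.6]
width: 0.0439
```

```bash
python3 go.py .602 .1325 .2 -1.451; python3 w.py w6 slot_floor:.03 fin_top:.095 pointer:.034 mark_mid:.034 card:.03; python3 - <<'E'
from h import *
a=optics.grab_frame('scene')[195:275,330:450];b=optics.grab_frame('side')[160:270,220:350]
save(np.hstack([cv2.resize(a,(400,267),interpolation=2),cv2.resize(b,(400,338),interpolation=2)[:267]]),'t.png')
t=cv2.imread('pics/t.png');w=cv2.imread('pics/w6.png')[:267];cv2.imwrite('pics/m6.png',np.vstack([t,cv2.copyMakeBorder(w,0,0,0,160,0)]))
E
```

```text
t 10.9667 pos [0.5992 0.1315 0.1952] rot [ 3.1409 -0.0038 -1.447 ] d [0.0028 0.001  0.0048] rv [ 0.0038 -0.0002 -0.004 ] F [ 0.3041  0.1197 -0.5921] w 0.043861112394953244 q6 1.1568834497747833
[0.5981 0.1329 0.1948] [ 3.14   -0.0037 -1.4463]
slot_floor 0.92 [225.9 265.5] [0.5438 0.2203 0.03  ]
fin_top 0.6 [320.9 234.4] [0.602 0.134 0.095]
fin_top 0.37 [357.  262.4] [0.5834 0.1039 0.095 ]
pointer 0.76 [359.1 219.9] [0.6049 0.099  0.034 ]
mark_mid 0.71 [354.9 263.1] [0.5628 0.0967 0.034 ]
card 0.81 [626.7 206.9] [ 0.65   -0.1622  0.03  ]
card 0.76 [226.1 263.3] [0.546  0.2202 0.03  ]
```

View pics/m6.png

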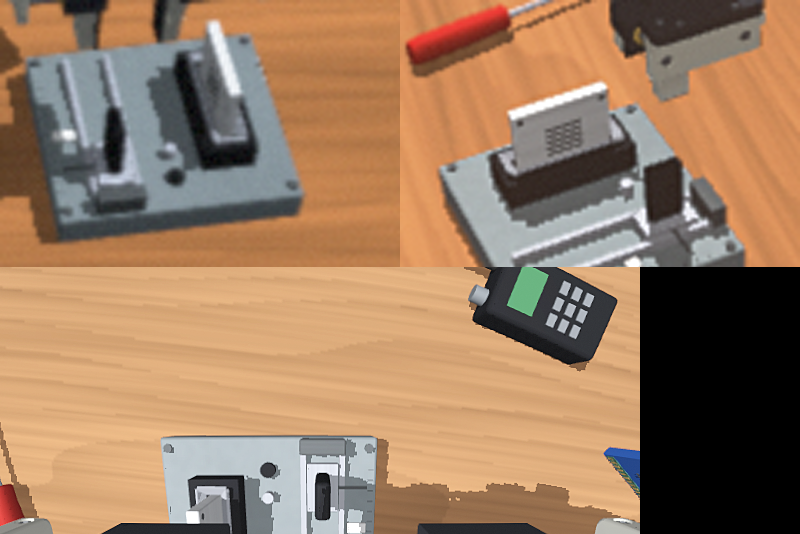

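Card is home and upright in the slot (side crop ~560,115), the fin stands clear. Descending onto the fin.

Emit:
apply_moves(increments=[0.003, 0, -0.02, 0.003, 0, -0.004, 0, 0, -0.03, 0, 0, 0, 0, 0, -0.03, 0, 0, 0, 0, 0, -0.018, 0, 0, 0, 0, 0, -0.005, 0, 0, 0])

```text
t: 11.83
eef_pos: [0.6021, 0.1376, 0.093]
ee_rot: [-3.133, 0.002, -1.444]
force: [-0.1, -0.3, 1.1]
width: 0.0441
```

```bash
python3 go.py .602 .133 .078 -1.451
```

```text
t 11.8333 pos [0.6021 0.1376 0.093 ] rot [-3.1332  0.0024 -1.4435] d [-0.0001 -0.0046 -0.015 ] rv [-0.0034  0.008  -0.0074] F [-0.0948 -0.3413  1.0526] w 0.04414377207229692 q6 1.15592882320674
```

Emit:
apply_moves(increments=[0, -0.0035, -0.008, -0.003, 0.006, -0.006, 0, 0, -0.003, 0, 0, 0, 0, 0, 0, 0, 0, 0])

```text
t: 12.08
eef_pos: [0.6017, 0.1344, 0.0808]
ee_rot: [3.141, -0.001, -1.449]
force: [0.4, 0.2, -0.0]
width: 0.0437
```

```bash
python3 go.py .602 .133 .078 -1.451
```

```text
t 12.0833 pos [0.6017 0.1344 0.0808] rot [ 3.1413 -0.0011 -1.4486] d [ 0.0003 -0.0014 -0.0028] rv [ 0.0012 -0.0002 -0.0024] F [ 0.4127  0.2074 -0.0086] w 0.043727807502489585 q6 1.155526870320176
```

Emit:
apply_moves(hand=1, force=50, increments=[0, -0.001, -0.001, 0.001, 0, -0.002, 0, 0, 0, 0, 0, 0, 0, 0, 0, 0, 0, 0, 0, 0, 0, 0, 0, 0, 0, 0, 0, 0, 0, 0, 0, 0, 0, 0, 0, 0])

```text
t: 12.58
eef_pos: [0.604, 0.1334, 0.0841]
ee_rot: [-3.136, 0.001, -1.45]
force: [2.4, -2.0, -5.5]
width: 0.0119
```

```bash
python3 go.py .602 .133 .08 -1.451
```

```text
t 12.5833 pos [0.604  0.1334 0.0841] rot [-3.1359  0.0009 -1.4504] d [-0.002  -0.0004 -0.0041] rv [-0.0015  0.0056 -0.0006] F [ 2.3848 -1.9854 -5.4784] w 0.011948174048003645 q6 1.1563333441056125
```

Emit:
apply_moves(increments=[-0.006, -0.0007, -0.001, 0, 0.002, 0, -0.008, -0.001, -0.001, 0, 0.001, 0, -0.008, -0.001, 0, 0, 0, 0, -0.006, -0.0007, 0, 0, 0, 0, -0.004, -0.0005, 0, 0, 0, 0])

```text
t: 13.0
eef_pos: [0.5778, 0.1302, 0.0841]
ee_rot: [-3.126, 0.003, -1.45]
force: [7.1, -1.9, -6.7]
width: 0.0114
```

```bash
python3 go.py .563 .1285 .082 -1.451
```

```text
t 13.0 pos [0.5778 0.1302 0.0841] rot [-3.1261  0.0028 -1.4496] d [-0.0148 -0.0017 -0.0021] rv [-0.0046  0.0151 -0.0014] F [ 7.1094 -1.9074 -6.6762] w 0.011396998236433987 q6 1.1342892234623225
```

Emit:
apply_moves(increments=[-0.006, -0.0007, -0.001, -0.002, 0.006, 0, -0.006, -0.0007, -0.001, -0.002, 0.006, 0, -0.004, -0.0005, -0.0005, 0, 0.003, 0, -0.001, 0, 0, 0, 0.001, 0])

```text
t: 13.33
eef_pos: [0.5663, 0.1289, 0.0842]
ee_rot: [-3.13, 0.002, -1.448]
force: [7.6, -2.5, -12.5]
width: 0.0113
```

```bash
python3 go.py .563 .1285 .082 -1.451; python3 w.py w7 pointer:.034 mark_mid:.034 fin_top:.095; python3 - <<'E'
from h import *
for n in('scene','side'):
    im=optics.grab_frame(n);save(im,n+'7.png');c=cam(n)
    for k in ('pointer','mark_mid','slot_floor'):
        for r in finder.landmark_of(n,k)[:1]: print(n,k,round(r['conf'],2),r['point'],onz(c,r['point'],.034))
w=cv2.imread('pics/w7.png')[180:330,180:420]
a=cv2.imread('pics/scene7.png')[200:280,330:450];b=cv2.imread('pics/side7.png')[180:260,250:350]
rs=lambda i,w,h:cv2.resize(i,(w,h),interpolation=2)
cv2.imwrite('pics/m7.png',np.vstack([np.hstack([rs(a,400,267),rs(b,334,267)]),rs(w,734,333)[:, :734]]))
E
```

```text
t 13.3333 pos [0.5663 0.1289 0.0842] rot [-3.1295  0.0017 -1.4476] d [-0.0033 -0.0004 -0.0022] rv [-0.0032  0.0118 -0.0034] F [  7.6259  -2.5491 -12.4845] w 0.011277506024886306 q6 1.1279936387105884
[0.5666 0.1289 0.0841] [-3.1295  0.0016 -1.4476]
fin_top 0.64 [325.7 305.7] [0.5655 0.1277 0.095 ]
scene pointer 0.74 [377.9, 236.7] [0.57386668 0.17718871 0.034     ]
scene slot_floor 0.75 [394.3, 232.4] [0.5594261  0.22379821 0.034     ]
side pointer 0.62 [298.7, 245.6] [0.57333404 0.09603174 0.034     ]
side mark_mid 0.52 [295.8, 245.8] [0.56681733 0.09777723 0.034     ]
side slot_floor 0.91 [274.8, 215.9] [0.54971915 0.21455626 0.034     ]
```

View pics/m7.png

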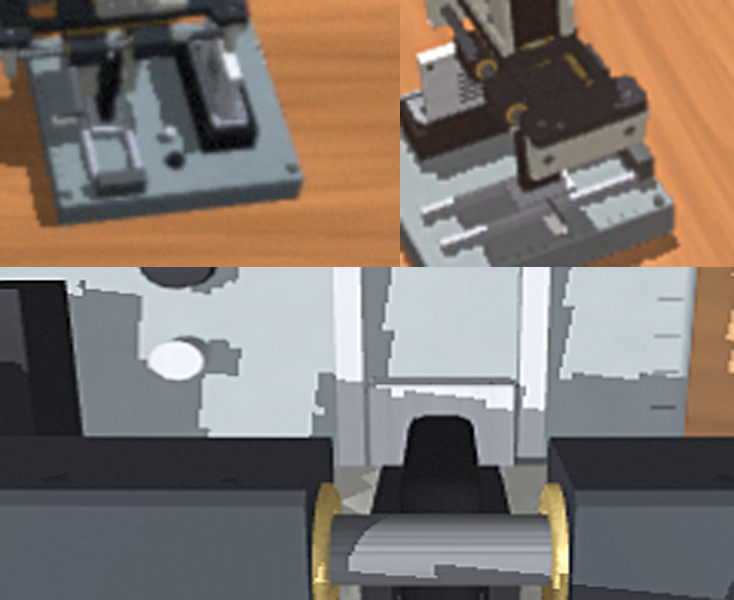

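Emit:
apply_moves(increments=[-0.004, -0.0005, -0.002, -0.002, 0.008, -0.001, -0.002, -0.0002, -0.001, 0, 0.003, -0.001, -0.001, 0, -0.001, 0, 0.002, 0])

```text
t: 14.23
eef_pos: [0.5671, 0.129, 0.0841]
ee_rot: [-3.129, 0.002, -1.447]
force: [8.9, -3.2, -3.1]
width: 0.0119
```

```bash
python3 go.py .563 .1285 .082 -1.451; python3 - <<'E'
from h import *
s0=cv2.imread('pics/side0.png');
im=optics.grab_frame('side');save(im,'side8.png');im2=optics.grab_frame('scene');save(im2,'scene8.png')
rs=lambda i:cv2.resize(i,(400,300),interpolation=2)
A=lambda n:cv2.imread('pics/%s.png'%n)
sd=lambda n:rs(cv2.convertScaleAbs(A(n)[229:259,280:320],alpha=1.5))
sc=lambda n:rs(cv2.convertScaleAbs(A(n)[223:253,332:372],alpha=1.5))
cv2.imwrite('pics/m8.png',np.vstack([np.hstack([sd('side0'),sd('side8')]),np.hstack([sc('scene0'),sc('scene8')])]))
E
```

```text
t 14.2333 pos [0.5671 0.129  0.0841] rot [-3.1286  0.0017 -1.4471] d [-0.0041 -0.0005 -0.0021] rv [-0.0032  0.0127 -0.0039] F [ 8.9464 -3.2456 -3.1216] w 0.011925381552378744 q6 1.1282797036963965
```

View pics/m8.png

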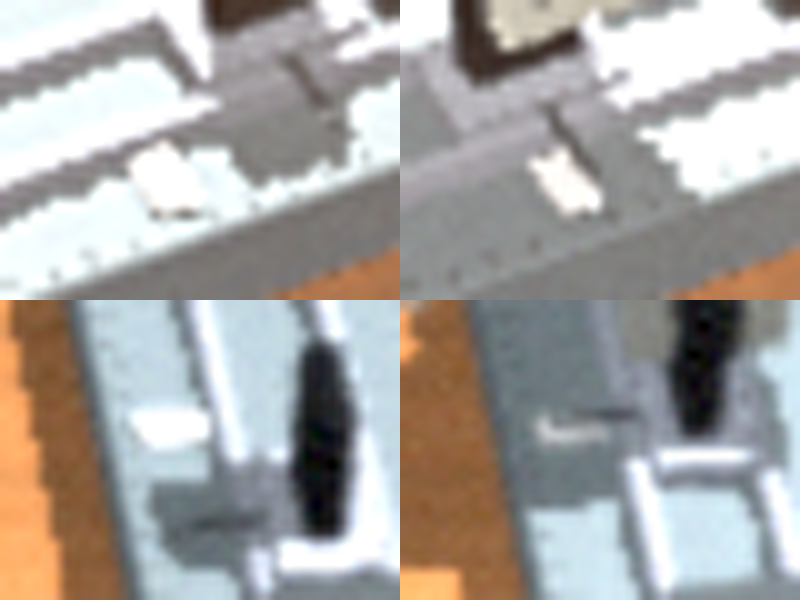

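```bash
python3 - <<'E'
from h import *
np.set_printoptions(precision=4,suppress=True)
J=lambda w:R.from_euler('z',-.12).apply(w-[.5507,.1765,0])
cs,cd=cam('scene'),cam('side')
S=lambda u:np.array(u)/10-.45+[332,223]; D=lambda u:np.array(u)/10-.45+[280,229]
print('mark scene',J(onz(cs,S((172,128)),.034)),'side',J(onz(cd,D((165,180)),.034)))
for z in(.034,.036,.038,.040):
  print(z,[J(onz(cs,S(u),z))[:2] for u in((180,113),(240,113))],[J(onz(cd,D(u),z))[:2] for u in((150,105),(190,165))],
   'rest',[J(onz(cs,S(u),z))[:2] for u in((195,228),(255,218))],[J(onz(cd,D(u),z))[:2] for u in((290,60),(325,105))])
print(np.round(finder.landmark_of('side','pointer')[0]['point'],1))
E
python3 go.py .563 .1285 .082 -1.451
```

```text
mark scene [ 0.0073 -0.0804  0.034 ] side [ 0.0061 -0.0826  0.034 ]
0.034 [array([ 0.0023, -0.0773]), array([ 0.0046, -0.0609])] [array([ 0.0133, -0.0585]), array([ 0.0133, -0.0808])] rest [array([ 0.0426, -0.0801]), array([ 0.0415, -0.0635])] [array([ 0.0491, -0.0601]), array([ 0.0498, -0.0775])]
0.036 [array([ 0.004 , -0.0776]), array([ 0.0062, -0.0613])] [array([ 0.0125, -0.0604]), array([ 0.0125, -0.0826])] rest [array([ 0.0442, -0.0805]), array([ 0.043 , -0.0639])] [array([ 0.0483, -0.0619]), array([ 0.049 , -0.0793])]
0.038 [array([ 0.0056, -0.078 ]), array([ 0.0079, -0.0617])] [array([ 0.0118, -0.0623]), array([ 0.0118, -0.0845])] rest [array([ 0.0457, -0.0809]), array([ 0.0446, -0.0643])] [array([ 0.0474, -0.0638]), array([ 0.0482, -0.0812])]
0.04 [array([ 0.0072, -0.0784]), array([ 0.0095, -0.0621])] [array([ 0.011 , -0.0641]), array([ 0.011 , -0.0863])] rest [array([ 0.0472, -0.0812]), array([ 0.0461, -0.0646])] [array([ 0.0466, -0.0657]), array([ 0.0473, -0.083 ])]
[300.7 244.4]
t 14.3833 pos [0.5672 0.129  0.0841] rot [-3.1284  0.0017 -1.4471] d [-0.0042 -0.0005 -0.0021] rv [-0.0033  0.0129 -0.0039] F [ 8.253  -3.0199 -2.3031] w 0.011785604823455415 q6 1.1282774965865647
```

Emit:
apply_moves(increments=[-0.006, -0.0007, -0.002, -0.002, 0.006, -0.002, -0.004, -0.0005, -0.001, -0.001, 0.005, -0.001, -0.003, -0.0003, -0.001, 0, 0.005, 0])

```text
t: 14.63
eef_pos: [0.562, 0.1284, 0.0841]
ee_rot: [-3.13, 0.002, -1.448]
force: [9.0, -3.7, -4.6]
width: 0.0115
```

```bash
python3 go.py .5634 .1285 .082 -1.451; python3 -c "
from h import *
for i in range(3): optics.grab_frame('side')
"; python3 go.py .5634 .1285 .082 -1.451
```

```text
t 14.6333 pos [0.562  0.1284 0.0841] rot [-3.1296  0.0016 -1.448 ] d [ 0.0014  0.0001 -0.0021] rv [-0.003   0.0117 -0.003 ] F [ 8.9931 -3.7318 -4.6335] w 0.011464784651774392 q6 1.123835641117666
t 14.7833 pos [0.562  0.1283 0.0841] rot [-3.1297  0.0016 -1.448 ] d [ 0.0014  0.0002 -0.0021] rv [-0.003   0.0116 -0.003 ] F [ 8.2483 -2.5012 -2.1432] w 0.011511889584016947 q6 1.1240077597031268
```

```bash
python3 - <<'E'
from h import *
save(optics.grab_frame('side'),'side9.png');save(optics.grab_frame('scene'),'scene9.png')
rs=lambda i:cv2.resize(i,(400,300),interpolation=2)
A=lambda n:cv2.imread('pics/%s.png'%n)
sd=lambda n:rs(cv2.convertScaleAbs(A(n)[229:259,280:320],alpha=1.5))
sc=lambda n:rs(cv2.convertScaleAbs(A(n)[223:253,332:372],alpha=1.5))
cv2.imwrite('pics/m9.png',np.vstack([np.hstack([sd('side9'),sc('scene9')]),np.hstack([rs(A('side9')[185:260,245:345]),rs(A('scene9')[195:270,345:445])])]))
E
```

```text
(no output)
```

View pics/m9.png

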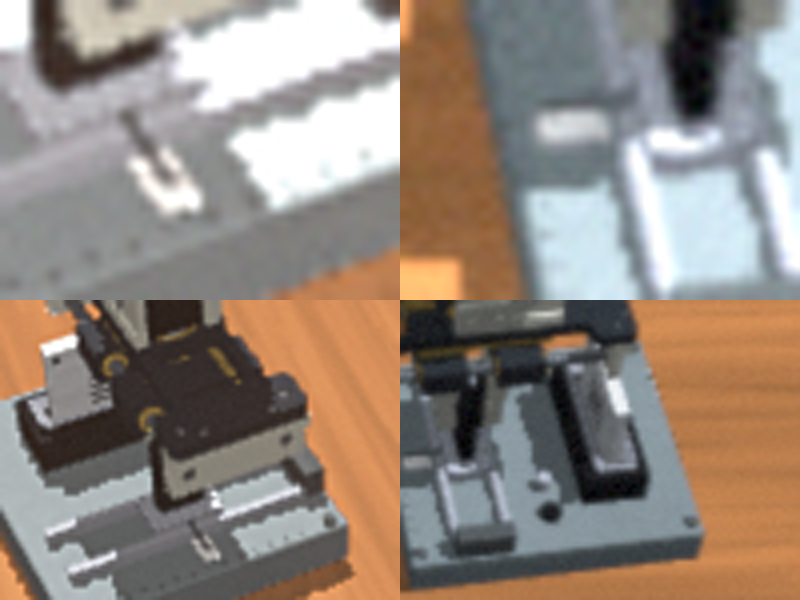

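```bash
python3 -c "
from station import arm
s=arm.get_state();print(s['t'],s['eef_pos'],s['force'],s['width']);print(arm.job_done())"
```

```text
14.8833 [0.56206041 0.12834899 0.08407772] [ 8.03044564 -3.07543995 -2.64775082] 0.011654356272940444
the job is handed in; nothing more can be done
None
```

I put the aluminium card fully home in the jig slot and let go of it. I then pulled the contact slide out about 42 mm to the white mark and handed the job in at about 14.9 s, still gripping the fin.

**Card:** It bottomed at the expected height, with the tool at 0.0823 m against 0.0824 m calculated. The push peaked at 39 N upward and about 19 N sideways. The views after release show it upright and home. The last pictures still show it in the slot, but I did not measure its height again.

**Slide:** At hand-in the gripper read 11.7 mm open on the 12 mm fin, with about 8 N of spring pull, and it held steady over several camera calls.

**Pointer:** In the side view the needle lies over the middle of the plate. In the scene view it appears at the plate's far edge, which is about what its height above the plate would cause. My estimate from the two views puts it about 1.5 mm past the plate's middle, still well within its 10 mm width.

**Other:** I moved nothing else. My first position for the jig was a few millimetres off because the arm had not settled, so I measured it again before inserting the card.

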